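# Find and mark the rubbing spot of a thread winder's wheel

## Task

The drive wheel of the thread winder rubs on its felt guard at one spot of its turn: turn the wheel slowly by its crank knob, feel where the drag rises, and leave it standing with that spot rubbing on the guard. Then gently stand the red marker upright on the wheel's outer band right in front of the middle of the guard's shoe, over the spot. Do not spin the wheel fast or push on the guard, and leave the other things where they are.

Things in the scene. Friction and masses are not known exactly. Their poses are not given: they have to be found in the camera images.
- winder: bench thread winder, fixed to the table: mint green base plate 250 (x) by 260 (y) by 16 high; origin on the table directly below the wheel's axis; z up; its +y axis points from the wheel's axis to the yellow guard. The plate spans -125..125 in x and -118..142 in y. A steel roller 50 high stands at x 106, y -95. The winder may stand at any yaw within about 30 degrees.
- wheel: flat drive wheel: aluminium disc, black tyre, mint centre, 190 across, 22 thick, level on a vertical axis, turning freely either way with no end stop; origin on the axis at its underside, its flat top 52 above the table. Its +x axis points to the crank knob. The rubbing spot is an invisible swelling at an unknown place of the tyre, never within 70 degrees of the knob. The wheel stays where it is left, also on the rub.
- crank_top (a point): centre of the top of the black crank knob: a cylinder 24 across, 40 tall, standing on the wheel 60 from the axis, its top 93 above the table. It spins freely on its own pin, so a gripper holding it need not turn as the wheel goes round. Pushing it round takes about 1 N, but some 6 to 18 N over the 27 degrees of turn where the wheel rubs, most as the rub comes on, less as it leaves.
- guard: yellow U-shaped guard, 70 wide, fixed beside the wheel; between its arms a grey felt shoe, pressed toward the tyre by a spring (about 14 N) against a stop, just clear of a sound tyre. Its top is 46 above the table, lower than the wheel's top. Origin 96 from the wheel's axis, 16 above the table; its -y axis points to the wheel's axis.
- mark (a point): the marking place: a point fixed to the guard, not turning with the wheel: at the height of the wheel's top (52 above the table), over the wheel's outer band, right in front of the middle of the shoe, 78 from the wheel's axis.
- marker: small red marker standing on the table: round foot 24 across and 8 high, round grip 18 across above it, 30 tall in all, 28 to 56 g; origin at the centre of its underside, z up.
- cone_pink: bystander: pink thread cone on a white foot, 120 tall, 76 wide; origin at its underside
- cone_violet: bystander: violet thread cone, same size; origin at its underside
- cone_green: bystander: green thread cone, same size; origin at its underside
- screwdriver: bystander: screwdriver, 170 long, lying on the table
- bobbin: bystander: small flat metal bobbin wound with gold thread, 27 wide, 14 high; origin at its underside
- hoop: bystander: round wooden embroidery hoop, 150 across, 12 high, lying flat; origin at its underside
- mug: bystander: blue mug, 76 wide, 90 high; origin at its underside

How it is judged:
By the outcome, as a careful person would: the job done as asked, in the order asked, and still so for the second after the job is handed in, with the robot touching nothing.
It also fails if it takes over 72 s, if anything falls off the work surface, if the arm or the gripper's body presses on something with over 40 N, if the wrist force passes 120 N, or if a joint passes its speed limit or range.

## Robot

A 6-joint arm with a two-finger parallel gripper is mounted at the origin on the work surface. World frame = base frame: x ahead of the robot, y to its left, z up, the work surface at z = 0. Lengths are in mm, angles in rad, forces in N, time in s.
With the tool pointing down it reaches from about 350 to 775 mm from the base axis. Payload 7.3 kg.
Tool frame: the origin (TCP) lies at the centre of the arm's flange, where the gripper is bolted on; the fingertips stand 178 mm ahead of it and the grasp point (between the pads) lies 159 mm ahead of it; z points along the fingers, y is the direction in which the jaws open and shut (so a half turn about z gives the same grasp; the last joint's range is limited). The gripper opens to 92 mm and grips with 3 to 60 N. Pads are 19 mm wide; open, the fingers measure 130 mm over their backs; the gripper's body (75 mm by 190 mm) begins 47 mm behind the grasp point.
Start: joints at [0.997, 0.342, 1.524, -0, 1.275, -0.146], TCP at [217.786, 477.7, 404.741] pointing down, gripper open.
Joint ranges: [-2.53, 2.53], [-0.77, 2.02], [0.04, 2.7], [-1, 4.14], [0.28, 2.66], [-3.11, 3.11]. Speed limits (rad/s): [2.57, 2.57, 3.14, 3.14, 3.14, 3.14].

## Interface

Orientations are given as [roll, pitch, yaw] about the fixed x, y, z axes, in that order (R = Rz(yaw) Ry(pitch) Rx(roll)).
In Python, from plant import get_obs, capture, close_job gives the robot as it stands. The module is installed in compiled form; this text tells all that it offers.
- The arm moves only by the shell command python3 -m pendant 'ROWS'. ROWS is JSON, a list of rows, each a list of 3 entries, a list of its own where there are three numbers: the shift along the tool's x, y, z in m, then the turn, a rotation vector about the tool's x, y, z in rad, then the finger opening in m, from 0 to 0.0918. In form: [[[tx, ty, tz], [wx, wy, wz], fingers], ...]. A call has 1 to 10 rows; each row is the pose to reach, as a shift and turn from the pose commanded when the call began, along the tool's axes at that moment; what a row does not reach only later rows make up. A row lasts 1/12 s, in which the tool goes at most 41.7 mm and 7.16 degrees, less where a joint would pass 70% of its speed; a pose out of reach is approached as far as the arm can. A call with a gripper value outside its range is refused whole. The fingers move at their own pace and stop on an object; the grip force is fixed at half the most. Time passes only in rows, so rows that repeat a pose let the fingers close. It gives the time, the measured TCP pose, the force and the opening at its end, in the units of the state.
- get_obs(): the state, without advancing time (a new reading comes with each control period).
- capture(name): name is "scene" or "top"; returns a dict with "color" (480x640x3 uint8, red, green, blue), "mtx" (3x3 intrinsics, pixels), "rvec" (rotation vector, rad) and "tvec" (3), from world to camera coordinates, as OpenCV has them. Camera axes: x right, y down, z forward; pixel columns grow to the right and rows downward; lengths in mm; the calibration is good to about 2 mm. A picture is of the moment at which its call begins. There is no depth.
- close_job(): hands the job in, once; it reports no verdict.
The state is a dict: "time": time; "joint_positions": joint angles; "dq": joint speeds; "tau": joint torques, N m; "tool_pos": TCP position; "tcp_rot": TCP orientation; "contact_force": force on the tool from outside, world axes, zero at the start; "moment": the same for the moment, N m; "grip_width": finger opening in mm.
Only numpy, scipy, OpenCV 4.12 (cv2) and the standard library are available. Lean on these libraries where they do the work, as an engineer would, in place of code of your own. Each camera call takes 0.05 s, during which the arm holds its last target. There are 200 camera calls.

## Working session

There is one attempt and no reset: what is moved stays moved. The work goes in short steps, Python scripts to look and compute and a shell command to move; the robot and the scene stay as the last step left them, time stands still between calls to the robot, and variables do not carry over. Pictures are saved under pics/ and viewed, about 8 in all and at most 12, crops included, and the job is handed in when it is done.

```bash
mkdir -p pics
python3 - <<'E'
from plant import get_obs, capture
import cv2,numpy as np
print(get_obs())
for n in("scene","top"):
    c=capture(n); np.savez(f'{n}0.npz',**c); cv2.imwrite(f'pics/{n}0.png',c["color"][:,:,::-1]); print(n,c["mtx"].tolist(),c["rvec"],c["tvec"])
E
```

```text
{'time': 0.0, 'joint_positions': array([ 9.96988876e-01,  3.42735392e-01,  1.52502228e+00,  4.60152140e-07,
        1.27539218e+00, -1.46040855e-01]), 'dq': array([-0.00016514,  0.0006767 , -0.00085283,  0.00124296, -0.00036372,
       -0.00040967]), 'tau': array([-9.92117066e-06, -4.31260514e+01, -2.44213378e+01,  7.18127307e-02,
        5.61614684e-02, -1.50177661e-04]), 'tool_pos': array([217.71667088, 477.58147965, 404.0363357 ]), 'tcp_rot': array([-3.14005210e+00, -2.27041671e-04,  2.71382575e+00]), 'contact_force': array([-0.39270916,  0.79608022, -0.75508783]), 'moment': array([ 0.00409758, -0.00070739, -0.05301673]), 'grip_width': 91.83706612573631}
scene [[447.1318299168659, 0.0, 318.62629126873884], [0.0, 447.1318299168659, 240.629171255917], [0.0, 0.0, 1.0]] [ 1.62381628  1.63039159 -0.85870586] [  13.9901176  -221.29179949 1454.19150791]
top [[587.311765851114, 0.0, 323.5403821103364], [0.0, 587.311765851114, 241.73734134546686], [0.0, 0.0, 1.0]] [ 2.16685326 -2.1548144   0.1138031 ] [  11.80211762  542.05086774 1357.62148814]
```

View pics/top0.png

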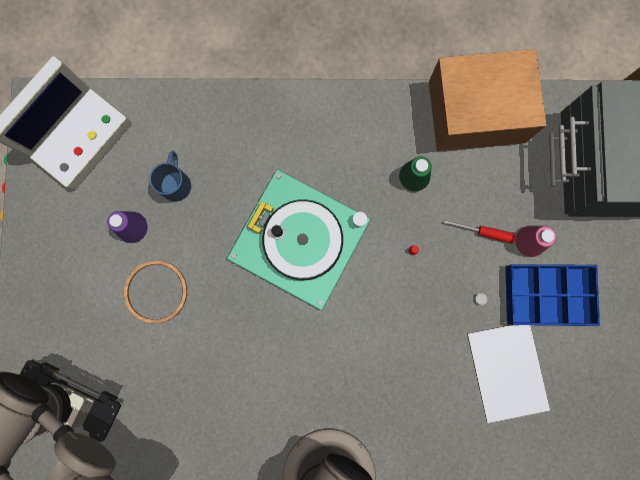

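View pics/scene0.png

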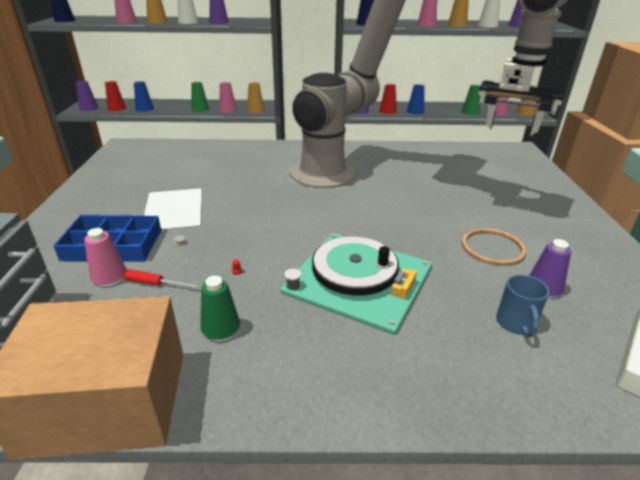

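The top view shows the wheel at about (302,239), the knob at (277,231), the guard at (260,218) and the marker at (414,250). The scene view confirms this: knob near the guard, marker standing clear at (237,267).

```bash
cat > h.py <<'E'
import cv2,numpy as np
from plant import get_obs,capture
def ray(c,p):
    R,_=cv2.Rodrigues(c["rvec"]); d=R.T@np.append(cv2.undistortPoints(np.array([[p]],float),c["mtx"],None)[0,0],1); return (-R.T@np.ravel(c["tvec"])),d
def onz(c,p,z):
    o,d=ray(c,p); return (o+d*(z-o[2])/d[2])[:2]
def hsv(c): return cv2.cvtColor(c["color"],cv2.COLOR_RGB2HSV)
def blobs(m,box,amin=15):
    x0,y0,x1,y1=box; k=np.zeros_like(m); k[y0:y1,x0:x1]=m[y0:y1,x0:x1]
    n,l,s,ce=cv2.connectedComponentsWithStats(k); return [(ce[i],s[i],(l==i).astype(np.uint8)) for i in range(1,n) if s[i,4]>=amin]
def tool(v,yaw=None):
    "world shift -> tool shift"
    from scipy.spatial.transform import Rotation as Ro
    return Ro.from_euler('xyz',get_obs()["tcp_rot"]).inv().apply(v)
E
python3 - <<'E'
from h import *
L=lambda n:dict(np.load(n+'0.npz'))
t,s=L('top'),L('scene')
for nm,c,bx in(("top",t,(200,150,380,320)),("scene",s,(270,220,440,335))):
    h=hsv(c)
    g=cv2.inRange(h,(70,60,60),(90,255,255))
    B=sorted(blobs(g,bx,40),key=lambda b:-b[1][4])
    print(nm,'mint',[(b[0].round(1),b[1]) for b in B[:3]])
    # plate
    cn=max(cv2.findContours(B[0][2],0,1)[0],key=cv2.contourArea)
    r=cv2.approxPolyDP(cv2.convexHull(cn),6,True)[:,0]
    print(' plate corners z16',[onz(c,p,16).round(1).tolist() for p in r.astype(float)])
    for b in B[1:3]:
        if b[1][4]>500:
            m=cv2.findContours(b[2],0,1)[0][0]; e=cv2.fitEllipse(cv2.convexHull(m)); print(' disc',e,onz(c,e[0],52).round(1))
    w=cv2.inRange(h,(0,0,170),(180,40,255))
    B=sorted(blobs(w,bx,60),key=lambda b:-b[1][4])
    for b in B[:2]:
        m=max(cv2.findContours(b[2],0,1)[0],key=cv2.contourArea); hu=cv2.convexHull(m); e=cv2.fitEllipse(hu); print(' white',b[1],e,onz(c,e[0],52).round(1),onz(c,e[0],50).round(1), 'R',[np.linalg.norm(onz(c,p,52)-onz(c,e[0],52)).round(0) for p in hu[::6,0].astype(float)])
    y=cv2.inRange(h,(20,120,120),(34,255,255))
    for b in blobs(y,bx): 
        r=cv2.minAreaRect(cv2.findNonZero(b[2])); print(' yellow',b[0],b[1],r,onz(c,r[0],46).round(1))
    k=cv2.inRange(h,(0,0,0),(180,255,45))
    kb=(265,215,292,250) if nm=='top' else (370,240,396,272)
    for b in blobs(k,kb): print(' knob',b[0],b[1],onz(c,b[0],93).round(1))
    rd=cv2.inRange(h,(0,150,80),(6,255,255))|cv2.inRange(h,(174,150,80),(180,255,255))
    for b in blobs(rd,(400,235,430,262) if nm=='top' else (225,252,248,280),5): print(' marker',b[0],b[1],onz(c,b[0],30).round(1),onz(c,b[0],15).round(1),onz(c,b[0],0).round(1))
# knob via two views comes later
cr=[cv2.resize(t["color"][150:320,210:440],None,fx=3,fy=3,interpolation=2)]
cv2.imwrite('pics/c1.png',cr[0][:,:,::-1])
E
```

```text
top mint [(array([296.6, 240.9]), array([ 227,  169,  144,  141, 5566], dtype=int32)), (array([303.3, 239.1]), array([ 275,  212,   55,   54, 2109], dtype=int32))]
 plate corners z16 [[720.3, 128.7], [599.0, -96.1], [384.0, 17.6], [501.0, 244.7]]
 disc ((302.18914794921875, 238.85804748535156), (53.81850051879883, 54.20002746582031), 74.32439422607422) [546.   64.4]
 white [ 264  202   77   76 2159] ((302.2608642578125, 239.07452392578125), (75.83914184570312, 76.47509765625), 77.36157989501953) [545.5  64.2] [545.8  64.3] R [np.float64(89.0), np.float64(89.0), np.float64(89.0), np.float64(88.0), np.float64(89.0), np.float64(89.0), np.float64(89.0)]
 white [353 212  14  14 162] ((359.6527404785156, 218.35888671875), (13.704176902770996, 14.29179859161377), 102.5955810546875) [594.9 -69.3] [595.2 -69.5] R [np.float64(16.0), np.float64(17.0), np.float64(17.0)]
 yellow [258.27555556 216.04444444] [248 202  25  31 225] ((259.7841796875, 216.86007690429688), (13.460074424743652, 29.481752395629883), 27.7585391998291) [598.2 164.8]
 knob [267.         221.52941176] [265 216   6  12  17] [5
[... 765 characters left out ...]
32550048828) [552.   63.6] [549.3  63.9] R [np.float64(100.0), np.float64(89.0), np.float64(86.0), np.float64(86.0), np.float64(91.0), np.float64(96.0)]
 white [284 268  17  11 155] ((292.191650390625, 273.0851135253906), (11.536081314086914, 16.869043350219727), 89.17793273925781) [596.6 -70.3] [594.  -70.5] R [np.float64(20.0), np.float64(18.0)]
 yellow [404.125      284.29444444] [392 269  24  30 360] ((403.4000244140625, 282.20001220703125), (16.994115829467773, 30.410520553588867), 26.56505012512207) [616.6 158.7]
 knob [383.27131783 256.13178295] [379 248   9  17 129] [590.8 116.2]
 marker [236.04301075 267.04301075] [232 260  10  14  93] [ 548.5 -196.2] [ 528.8 -200.6] [ 509.1 -205. ]
```

View pics/c1.png

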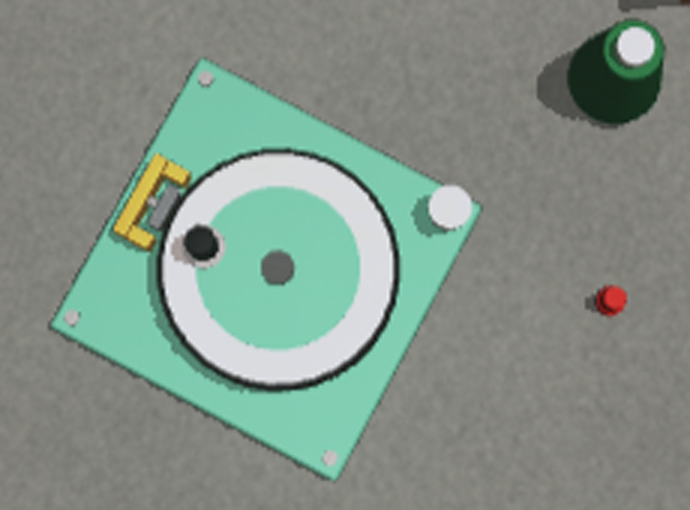

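The plate, roller and ring agree: axis (545.8, 64.0), yaw −27.7°, mark (582.1, 133.0), knob about (559, 122), marker about (526.5, −200). I'm moving above the knob and turning the tool so that its axes line up with the world: tool x = −X, y = +Y, z = −Z.

```bash
python3 -m pendant '[[[-0.458,-0.1815,0],[0,0,-0.428],0.09],[[-0.458,-0.1815,0],[0,0,-0.428],0.09],[[-0.458,-0.1815,0],[0,0,-0.428],0.09],[[-0.458,-0.1815,0],[0,0,-0.428],0.09],[[-0.458,-0.1815,0],[0,0,-0.428],0.09],[[-0.458,-0.1815,0],[0,0,-0.428],0.09],[[-0.458,-0.1815,0],[0,0,-0.428],0.09],[[-0.458,-0.1815,0],[0,0,-0.428],0.09],[[-0.458,-0.1815,0],[0,0,-0.428],0.09],[[-0.458,-0.1815,0],[0,0,-0.428],0.09]]'
python3 -c "
from h import *;o=get_obs();print(o['tool_pos'],o['tcp_rot'],o['contact_force'])"
```

```text
time: 0.93
tool_pos: [497.7, 185.9, 404.5]
tcp_rot: [3.142, -0.001, 3.142]
contact_force: [0.5, 1.1, -0.5]
grip_width: 89.9
[497.70897502 185.89401667 404.50295471] [ 3.14155126e+00 -5.27947325e-04  3.14158976e+00] [ 0.53023224  1.07427673 -0.52889267]
```

```bash
python3 -m pendant '[[[-0.060,-0.062,0.06],[0,0,0],0.06],[[-0.060,-0.062,0.08],[0,0,0],0.06],[[-0.060,-0.062,0.11],[0,0,0],0.06],[[-0.060,-0.062,0.11],[0,0,0],0.06],[[-0.060,-0.062,0.11],[0,0,0],0.06],[[-0.060,-0.062,0.11],[0,0,0],0.06]]'
python3 - <<'E'
from h import *
c=capture("top");o=get_obs();print(o['time'],o['tool_pos'],o['tcp_rot'],o['contact_force'],o['grip_width'])
s=capture("scene");a=cv2.resize(s["color"][170:320,290:450],None,fx=4,fy=4,interpolation=2)
cv2.imwrite('pics/c2.png',a[:,:,::-1])
E
```

```text
time: 1.43
tool_pos: [556.6, 125.6, 293.9]
tcp_rot: [3.142, -0.003, 3.141]
contact_force: [-0.1, -0.7, 0.4]
grip_width: 60.8
1.4833 [556.76748206 126.10798373 295.40515969] [ 3.14131346e+00  2.37178010e-04 -3.14135862e+00] [1.11022529 0.27231113 0.80202809] 60.49014978343261
```

View pics/c2.png

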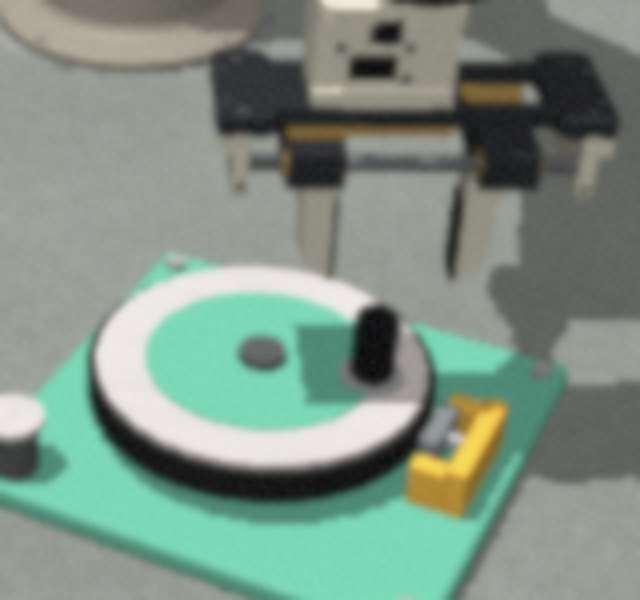

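The crop shows the open fingers straddling the knob's line, with clearance on both sides. Next I lower and close on the knob.

```bash
python3 -m pendant '[[[-0.0022,-0.0037,0.03],[0,0,0],0.06],[[-0.0022,-0.0037,0.05],[0,0,0],0.06],[[-0.0022,-0.0037,0.0575],[0,0,0],0.06],[[-0.0022,-0.0037,0.0575],[0,0,0],0.04],[[-0.0022,-0.0037,0.0575],[0,0,0],0.03],[[-0.0022,-0.0037,0.0575],[0,0,0],0.01],[[-0.0022,-0.0037,0.0575],[0,0,0],0.01],[[-0.0022,-0.0037,0.0575],[0,0,0],0.01],[[-0.0022,-0.0037,0.0575],[0,0,0],0.01],[[-0.0022,-0.0037,0.0575],[0,0,0],0.01]]'
python3 -c "
from h import *;o=get_obs();print(o['tool_pos'],o['tcp_rot'],o['contact_force'],o['moment'])"
```

```text
time: 2.37
tool_pos: [559.2, 122.4, 238.0]
tcp_rot: [3.141, 0.002, 3.142]
contact_force: [0.0, 2.8, 4.3]
grip_width: 23.5
[559.1760445  122.38015987 238.03887592] [3.14066308e+00 1.75932278e-03 3.14157978e+00] [0.04147246 2.83670154 4.32469029] [0.50372341 0.0218676  0.00986167]
```

Run:
```python
import numpy as np
p=lambda a:60*np.array([np.cos(np.radians(a)),np.sin(np.radians(a))])
for a,b in [(77,89),(89,101),(101,113)]+[(x,x+8) for x in range(113,370,8)]:
    n=6 if b-a>8 else 5
    d=(p(b)-p(a))*[-1,1]/1000; print(a,b,[np.round(d*k/n,4).tolist() for k in range(1,n+1)])
```

```text
77 89 [[0.0021, 0.0003], [0.0041, 0.0005], [0.0062, 0.0008], [0.0083, 0.001], [0.0104, 0.0013], [0.0124, 0.0015]]
89 101 [[0.0021, -0.0002], [0.0042, -0.0004], [0.0062, -0.0005], [0.0083, -0.0007], [0.0104, -0.0009], [0.0125, -0.0011]]
101 113 [[0.002, -0.0006], [0.004, -0.0012], [0.006, -0.0018], [0.008, -0.0024], [0.01, -0.0031], [0.012, -0.0037]]
113 121 [[0.0015, -0.0008], [0.003, -0.0015], [0.0045, -0.0023], [0.006, -0.003], [0.0075, -0.0038]]
121 129 [[0.0014, -0.001], [0.0027, -0.0019], [0.0041, -0.0029], [0.0055, -0.0038], [0.0069, -0.0048]]
129 137 [[0.0012, -0.0011], [0.0024, -0.0023], [0.0037, -0.0034], [0.0049, -0.0046], [0.0061, -0.0057]]
137 145 [[0.0011, -0.0013], [0.0021, -0.0026], [0.0032, -0.0039], [0.0042, -0.0052], [0.0053, -0.0065]]
145 153 [[0.0009, -0.0014], [0.0017, -0.0029], [0.0026, -0.0043], [0.0034, -0.0057], [0.0043, -0.0072]]
153 161 [[0.0007, -0.0015], [0.0013, -0.0031], [0.002, -0.0046], [0.0026, -0.0062], [0.0033, -0.0077]]
161 169 [[0.0004, -0.0016], [0.0009, -0.0032], [0.0013, -0.0049], [0.0017, -0.0065], [0.0022, -0.0081]]
169 177 [[0.0002, -0.0017
[... 1994 characters left out ...]
-0.001, 0.0014], [-0.0019, 0.0027], [-0.0029, 0.0041], [-0.0038, 0.0055], [-0.0048, 0.0069]]
329 337 [[-0.0008, 0.0015], [-0.0015, 0.003], [-0.0023, 0.0045], [-0.003, 0.006], [-0.0038, 0.0075]]
337 345 [[-0.0005, 0.0016], [-0.0011, 0.0032], [-0.0016, 0.0047], [-0.0022, 0.0063], [-0.0027, 0.0079]]
345 353 [[-0.0003, 0.0016], [-0.0006, 0.0033], [-0.001, 0.0049], [-0.0013, 0.0066], [-0.0016, 0.0082]]
353 361 [[-0.0001, 0.0017], [-0.0002, 0.0033], [-0.0003, 0.005], [-0.0004, 0.0067], [-0.0004, 0.0084]]
361 369 [[0.0001, 0.0017], [0.0003, 0.0033], [0.0004, 0.005], [0.0006, 0.0067], [0.0007, 0.0083]]
369 377 [[0.0004, 0.0016], [0.0008, 0.0033], [0.0011, 0.0049], [0.0015, 0.0065], [0.0019, 0.0082]]
```

```bash
cat > st.py <<'E'
from h import *
o=get_obs();d=o['tool_pos'][:2]-[545.8,64];a=np.arctan2(d[1],d[0]);F=o['contact_force']
print('## t%.2f ang %.1f r %.1f z %.1f  Ft %.1f Fr %.1f'%(o['time'],np.degrees(a)%360,np.hypot(*d),o['tool_pos'][2],-F[0]*np.sin(a)+F[1]*np.cos(a),F[0]*np.cos(a)+F[1]*np.sin(a)))
E
P="python3 -m pendant"
$P '[[[0.0021,0.0003,0],[0,0,0],0.01],[[0.0041,0.0005,0],[0,0,0],0.01],[[0.0062,0.0008,0],[0,0,0],0.01],[[0.0083,0.001,0],[0,0,0],0.01],[[0.0104,0.0013,0],[0,0,0],0.01],[[0.0124,0.0015,0],[0,0,0],0.01]]'
python3 st.py
$P '[[[0.0021,-0.0002,0],[0,0,0],0.01],[[0.0042,-0.0004,0],[0,0,0],0.01],[[0.0062,-0.0005,0],[0,0,0],0.01],[[0.0083,-0.0007,0],[0,0,0],0.01],[[0.0104,-0.0009,0],[0,0,0],0.01],[[0.0125,-0.0011,0],[0,0,0],0.01]]' >/dev/null
python3 st.py
$P '[[[0.002,-0.0006,0],[0,0,0],0.01],[[0.004,-0.0012,0],[0,0,0],0.01],[[0.006,-0.0018,0],[0,0,0],0.01],[[0.008,-0.0024,0],[0,0,0],0.01],[[0.01,-0.0031,0],[0,0,0],0.01],[[0.012,-0.0037,0],[0,0,0],0.01]]' >/dev/null
python3 st.py
```

```text
time: 2.87
tool_pos: [546.7, 124.4, 238.0]
tcp_rot: [3.14, 0.003, -3.141]
contact_force: [2.0, 5.8, 4.4]
grip_width: 23.7
## t2.87 ang 89.1 r 60.4 z 238.0  Ft -1.9 Fr 5.8
## t3.37 ang 101.3 r 60.9 z 238.0  Ft -1.1 Fr 8.3
## t3.87 ang 113.5 r 61.3 z 238.0  Ft -1.3 Fr 10.2
```

Radial force is building up, so the effective centre in TCP coordinates is about (543.8, 64.5), roughly 2 mm off in x. I'm putting that correction into the next step and going on.

```bash
sed -i 's/545.8,64\]/543.8,64.5]/' st.py
P="python3 -m pendant"
$P '[[[0.0019,-0.0007,0],[0,0,0],0.01],[[0.0038,-0.0013,0],[0,0,0],0.01],[[0.0057,-0.002,0],[0,0,0],0.01],[[0.0076,-0.0026,0],[0,0,0],0.01],[[0.0095,-0.0033,0],[0,0,0],0.01]]' >/dev/null
python3 st.py
$P '[[[0.0014,-0.001,0],[0,0,0],0.01],[[0.0027,-0.0019,0],[0,0,0],0.01],[[0.0041,-0.0029,0],[0,0,0],0.01],[[0.0055,-0.0038,0],[0,0,0],0.01],[[0.0069,-0.0048,0],[0,0,0],0.01]]' >/dev/null
python3 st.py
$P '[[[0.0012,-0.0011,0],[0,0,0],0.01],[[0.0024,-0.0023,0],[0,0,0],0.01],[[0.0037,-0.0034,0],[0,0,0],0.01],[[0.0049,-0.0046,0],[0,0,0],0.01],[[0.0061,-0.0057,0],[0,0,0],0.01]]' >/dev/null
python3 st.py
$P '[[[0.0011,-0.0013,0],[0,0,0],0.01],[[0.0021,-0.0026,0],[0,0,0],0.01],[[0.0032,-0.0039,0],[0,0,0],0.01],[[0.0042,-0.0052,0],[0,0,0],0.01],[[0.0053,-0.0065,0],[0,0,0],0.01]]' >/dev/null
python3 st.py
$P '[[[0.0009,-0.0014,0],[0,0,0],0.01],[[0.0017,-0.0029,0],[0,0,0],0.01],[[0.0026,-0.0043,0],[0,0,0],0.01],[[0.0034,-0.0057,0],[0,0,0],0.01],[[0.0043,-0.0072,0],[0,0,0],0.01]]' >/dev/null
python3 st.py
```

```text
## t4.28 ang 121.5 r 60.5 z 238.0  Ft -0.7 Fr 3.7
## t4.70 ang 129.6 r 60.6 z 238.0  Ft -0.7 Fr 4.8
## t5.12 ang 137.7 r 60.6 z 238.0  Ft -0.5 Fr 3.9
## t5.53 ang 145.7 r 60.7 z 238.0  Ft -1.6 Fr 2.7
## t5.95 ang 153.6 r 60.7 z 238.0  Ft -1.3 Fr 3.8
```

```bash
P="python3 -m pendant"
$P '[[[0.0007,-0.0015,0],[0,0,0],0.01],[[0.0013,-0.0031,0],[0,0,0],0.01],[[0.002,-0.0046,0],[0,0,0],0.01],[[0.0026,-0.0062,0],[0,0,0],0.01],[[0.0033,-0.0077,0],[0,0,0],0.01]]' >/dev/null
python3 st.py
$P '[[[0.0004,-0.0016,0],[0,0,0],0.01],[[0.0009,-0.0032,0],[0,0,0],0.01],[[0.0013,-0.0049,0],[0,0,0],0.01],[[0.0017,-0.0065,0],[0,0,0],0.01],[[0.0022,-0.0081,0],[0,0,0],0.01]]' >/dev/null
python3 st.py
$P '[[[0.0002,-0.0017,0],[0,0,0],0.01],[[0.0004,-0.0033,0],[0,0,0],0.01],[[0.0006,-0.005,0],[0,0,0],0.01],[[0.0008,-0.0066,0],[0,0,0],0.01],[[0.001,-0.0083,0],[0,0,0],0.01]]' >/dev/null
python3 st.py
$P '[[[0,-0.0017,0],[0,0,0],0.01],[[-0.0001,-0.0033,0],[0,0,0],0.01],[[-0.0001,-0.005,0],[0,0,0],0.01],[[-0.0001,-0.0067,0],[0,0,0],0.01],[[-0.0001,-0.0084,0],[0,0,0],0.01]]' >/dev/null
python3 st.py
```

```text
## t6.37 ang 161.7 r 60.7 z 238.0  Ft -1.7 Fr 3.1
## t6.78 ang 169.6 r 60.8 z 238.0  Ft 0.1 Fr 1.7
## t7.20 ang 177.6 r 60.8 z 238.0  Ft -0.1 Fr 1.1
## t7.62 ang 185.6 r 60.8 z 238.0  Ft -0.2 Fr 1.8
```

```bash
P="python3 -m pendant"
$P '[[[-0.0003,-0.0017,0],[0,0,0],0.01],[[-0.0005,-0.0033,0],[0,0,0],0.01],[[-0.0008,-0.005,0],[0,0,0],0.01],[[-0.001,-0.0066,0],[0,0,0],0.01],[[-0.0013,-0.0083,0],[0,0,0],0.01]]' >/dev/null
python3 st.py
$P '[[[-0.0005,-0.0016,0],[0,0,0],0.01],[[-0.001,-0.0032,0],[0,0,0],0.01],[[-0.0015,-0.0048,0],[0,0,0],0.01],[[-0.002,-0.0064,0],[0,0,0],0.01],[[-0.0024,-0.008,0],[0,0,0],0.01]]' >/dev/null
python3 st.py
$P '[[[-0.0007,-0.0015,0],[0,0,0],0.01],[[-0.0014,-0.003,0],[0,0,0],0.01],[[-0.0021,-0.0046,0],[0,0,0],0.01],[[-0.0028,-0.0061,0],[0,0,0],0.01],[[-0.0035,-0.0076,0],[0,0,0],0.01]]' >/dev/null
python3 st.py
$P '[[[-0.0009,-0.0014,0],[0,0,0],0.01],[[-0.0018,-0.0028,0],[0,0,0],0.01],[[-0.0027,-0.0042,0],[0,0,0],0.01],[[-0.0036,-0.0056,0],[0,0,0],0.01],[[-0.0046,-0.007,0],[0,0,0],0.01]]' >/dev/null
python3 st.py
```

```text
## t8.03 ang 193.5 r 60.7 z 238.0  Ft -0.8 Fr 0.5
## t8.45 ang 201.5 r 60.7 z 238.0  Ft -0.6 Fr 0.1
## t8.87 ang 209.4 r 60.7 z 238.0  Ft -1.3 Fr -0.1
## t9.28 ang 217.3 r 60.6 z 238.0  Ft -1.1 Fr -1.8
```

```bash
P="python3 -m pendant"
$P '[[[-0.0011,-0.0013,0],[0,0,0],0.01],[[-0.0022,-0.0025,0],[0,0,0],0.01],[[-0.0033,-0.0038,0],[0,0,0],0.01],[[-0.0044,-0.0051,0],[0,0,0],0.01],[[-0.0055,-0.0063,0],[0,0,0],0.01]]' >/dev/null
python3 st.py
$P '[[[-0.0013,-0.0011,0],[0,0,0],0.01],[[-0.0025,-0.0022,0],[0,0,0],0.01],[[-0.0038,-0.0033,0],[0,0,0],0.01],[[-0.0051,-0.0044,0],[0,0,0],0.01],[[-0.0063,-0.0055,0],[0,0,0],0.01]]' >/dev/null
python3 st.py
$P '[[[-0.0014,-0.0009,0],[0,0,0],0.01],[[-0.0028,-0.0018,0],[0,0,0],0.01],[[-0.0042,-0.0027,0],[0,0,0],0.01],[[-0.0056,-0.0036,0],[0,0,0],0.01],[[-0.007,-0.0046,0],[0,0,0],0.01]]' >/dev/null
python3 st.py
$P '[[[-0.0015,-0.0007,0],[0,0,0],0.01],[[-0.003,-0.0014,0],[0,0,0],0.01],[[-0.0046,-0.0021,0],[0,0,0],0.01],[[-0.0061,-0.0028,0],[0,0,0],0.01],[[-0.0076,-0.0035,0],[0,0,0],0.01]]' >/dev/null
python3 st.py
```

```text
## t9.70 ang 225.2 r 60.5 z 238.0  Ft -0.7 Fr -2.8
## t10.12 ang 233.1 r 60.4 z 238.0  Ft -0.9 Fr -4.7
## t10.53 ang 240.9 r 60.4 z 238.0  Ft -1.4 Fr -5.1
## t10.95 ang 248.8 r 60.2 z 238.0  Ft -0.7 Fr -5.6
```

```bash
P="python3 -m pendant"
$P '[[[-0.0016,-0.0004,0],[0,0,0],0.01],[[-0.0032,-0.0008,0],[0,0,0],0.01],[[-0.0048,-0.0011,0],[0,0,0],0.01],[[-0.0064,-0.0015,0],[0,0,0],0.01],[[-0.008,-0.0018,0],[0,0,0],0.01]]' >/dev/null
python3 st.py
$P '[[[-0.0017,-0.0003,0],[0,0,0],0.01],[[-0.0033,-0.0005,0],[0,0,0],0.01],[[-0.005,-0.0008,0],[0,0,0],0.01],[[-0.0066,-0.001,0],[0,0,0],0.01],[[-0.0083,-0.0013,0],[0,0,0],0.01]]' >/dev/null
python3 st.py
$P '[[[-0.0017,0,0],[0,0,0],0.01],[[-0.0033,-0.0001,0],[0,0,0],0.01],[[-0.005,-0.0001,0],[0,0,0],0.01],[[-0.0067,-0.0001,0],[0,0,0],0.01],[[-0.0084,-0.0001,0],[0,0,0],0.01]]' >/dev/null
python3 st.py
$P '[[[-0.0017,0.0002,0],[0,0,0],0.01],[[-0.0033,0.0004,0],[0,0,0],0.01],[[-0.005,0.0006,0],[0,0,0],0.01],[[-0.0066,0.0008,0],[0,0,0],0.01],[[-0.0083,0.001,0],[0,0,0],0.01]]' >/dev/null
python3 st.py
```

```text
## t11.37 ang 256.5 r 59.9 z 238.0  Ft -1.1 Fr -2.2
## t11.78 ang 264.5 r 59.8 z 238.0  Ft -0.7 Fr -3.6
## t12.20 ang 272.5 r 59.6 z 238.0  Ft -0.8 Fr -2.6
## t12.62 ang 280.5 r 59.6 z 238.0  Ft -0.5 Fr -2.6
```

```bash
P="python3 -m pendant"
$P '[[[-0.0016,0.0004,0],[0,0,0],0.01],[[-0.0032,0.0009,0],[0,0,0],0.01],[[-0.0049,0.0013,0],[0,0,0],0.01],[[-0.0065,0.0017,0],[0,0,0],0.01],[[-0.0081,0.0022,0],[0,0,0],0.01]]' >/dev/null
python3 st.py
$P '[[[-0.0015,0.0007,0],[0,0,0],0.01],[[-0.0031,0.0013,0],[0,0,0],0.01],[[-0.0046,0.002,0],[0,0,0],0.01],[[-0.0062,0.0026,0],[0,0,0],0.01],[[-0.0077,0.0033,0],[0,0,0],0.01]]' >/dev/null
python3 st.py
$P '[[[-0.0014,0.0009,0],[0,0,0],0.01],[[-0.0029,0.0017,0],[0,0,0],0.01],[[-0.0043,0.0026,0],[0,0,0],0.01],[[-0.0057,0.0034,0],[0,0,0],0.01],[[-0.0072,0.0043,0],[0,0,0],0.01]]' >/dev/null
python3 st.py
$P '[[[-0.0013,0.0011,0],[0,0,0],0.01],[[-0.0026,0.0021,0],[0,0,0],0.01],[[-0.0039,0.0032,0],[0,0,0],0.01],[[-0.0052,0.0042,0],[0,0,0],0.01],[[-0.0065,0.0053,0],[0,0,0],0.01]]' >/dev/null
python3 st.py
```

```text
## t13.03 ang 288.5 r 59.4 z 238.0  Ft -0.4 Fr -2.1
## t13.45 ang 296.6 r 59.4 z 238.0  Ft -1.1 Fr -1.5
## t13.87 ang 304.6 r 59.3 z 238.0  Ft 0.4 Fr -2.4
## t14.28 ang 311.9 r 59.3 z 238.0  Ft -8.9 Fr -0.8
```

The drag comes on at about 305–311°, so I switch to 4° steps.

```bash
P="python3 -m pendant"
$P '[[[-0.001,0.001,0],[0,0,0],0.01],[[-0.002,0.002,0],[0,0,0],0.01],[[-0.003,0.003,0],[0,0,0],0.01]]' >/dev/null
python3 st.py
$P '[[[-0.0009,0.001,0],[0,0,0],0.01],[[-0.0018,0.0021,0],[0,0,0],0.01],[[-0.0027,0.0032,0],[0,0,0],0.01]]' >/dev/null
python3 st.py
$P '[[[-0.0008,0.0011,0],[0,0,0],0.01],[[-0.0017,0.0022,0],[0,0,0],0.01],[[-0.0025,0.0033,0],[0,0,0],0.01]]' >/dev/null
python3 st.py
$P '[[[-0.0008,0.0012,0],[0,0,0],0.01],[[-0.0015,0.0023,0],[0,0,0],0.01],[[-0.0023,0.0035,0],[0,0,0],0.01]]' >/dev/null
python3 st.py
$P '[[[-0.0007,0.0012,0],[0,0,0],0.01],[[-0.0014,0.0024,0],[0,0,0],0.01],[[-0.002,0.0037,0],[0,0,0],0.01]]' >/dev/null
python3 st.py
$P '[[[-0.0006,0.0013,0],[0,0,0],0.01],[[-0.0012,0.0025,0],[0,0,0],0.01],[[-0.0018,0.0038,0],[0,0,0],0.01]]' >/dev/null
python3 st.py
```

```text
## t14.53 ang 314.6 r 59.5 z 237.9  Ft -18.6 Fr -0.6
## t14.78 ang 318.3 r 59.5 z 238.0  Ft -10.0 Fr -1.6
## t15.03 ang 322.6 r 59.4 z 238.0  Ft -14.9 Fr -1.9
## t15.28 ang 327.0 r 59.4 z 238.0  Ft -4.7 Fr -2.7
## t15.53 ang 331.9 r 59.3 z 238.0  Ft -5.6 Fr -1.8
## t15.78 ang 336.9 r 59.2 z 238.0  Ft -1.5 Fr -1.9
```

```bash
P="python3 -m pendant"
$P '[[[0.0004,-0.001,0],[0,0,0],0.01],[[0.0008,-0.0019,0],[0,0,0],0.01]]' >/dev/null
python3 st.py
$P '[[[0.0005,-0.0009,0],[0,0,0],0.01],[[0.0009,-0.0019,0],[0,0,0],0.01]]' >/dev/null
python3 st.py
$P '[[[0.0005,-0.0009,0],[0,0,0],0.01],[[0.001,-0.0019,0],[0,0,0],0.01]]' >/dev/null
python3 st.py
$P '[[[0.0005,-0.0009,0],[0,0,0],0.01],[[0.001,-0.0018,0],[0,0,0],0.01]]' >/dev/null
python3 st.py
$P '[[[0.0006,-0.0009,0],[0,0,0],0.01],[[0.0011,-0.0018,0],[0,0,0],0.01]]' >/dev/null
python3 st.py
$P '[[[0.0006,-0.0009,0],[0,0,0],0.01],[[0.0012,-0.0017,0],[0,0,0],0.01]]' >/dev/null
python3 st.py
$P '[[[0.0006,-0.0008,0],[0,0,0],0.01],[[0.0012,-0.0017,0],[0,0,0],0.01]]' >/dev/null
python3 st.py
$P '[[[0.0006,-0.0008,0],[0,0,0],0.01],[[0.0013,-0.0016,0],[0,0,0],0.01]]' >/dev/null
python3 st.py
```

```text
## t15.95 ang 335.6 r 59.1 z 238.0  Ft 6.6 Fr -2.8
## t16.12 ang 334.4 r 59.1 z 238.0  Ft 7.1 Fr -2.2
## t16.28 ang 333.0 r 59.0 z 238.1  Ft 16.3 Fr -3.2
## t16.45 ang 331.5 r 58.9 z 238.0  Ft 13.4 Fr -2.2
## t16.62 ang 329.8 r 58.9 z 238.1  Ft 21.0 Fr -2.5
## t16.78 ang 327.3 r 58.9 z 238.1  Ft 16.1 Fr -2.4
## t16.95 ang 325.1 r 58.9 z 238.0  Ft 13.3 Fr -2.9
## t17.12 ang 322.7 r 59.0 z 238.0  Ft 10.7 Fr -2.8
```

```bash
P="python3 -m pendant"
$P '[[[0.0013,-0.0016,0],[0,0,0],0.01],[[0.0027,-0.0032,0],[0,0,0],0.01],[[0.0041,-0.0047,0],[0,0,0],0.01],[[0.0056,-0.0061,0],[0,0,0],0.01]]' >/dev/null
python3 st.py
$P '[[[0.0008,-0.0007,0],[0,0,0],0.01],[[0.0016,-0.0014,0],[0,0,0],0.01]]' >/dev/null
python3 st.py
$P '[[[0.0008,-0.0007,0],[0,0,0],0.01],[[0.0016,-0.0013,0],[0,0,0],0.01]]' >/dev/null
python3 st.py
$P '[[[0.0008,-0.0007,0],[0,0,0],0.01],[[0.0016,-0.0013,0],[0,0,0],0.01]]' >/dev/null
python3 st.py
$P '[[[0.0009,-0.0006,0],[0,0,0],0.01],[[0.0017,-0.0012,0],[0,0,0],0.01]]' >/dev/null
python3 st.py
$P '[[[0.0009,-0.0006,0],[0,0,0],0.01],[[0.0017,-0.0012,0],[0,0,0],0.01]]' >/dev/null
python3 st.py
$P '[[[0.0009,-0.0006,0],[0,0,0],0.01],[[0.0017,-0.0012,0],[0,0,0],0.01],[[0.0017,-0.0012,0],[0,0,0],0.01]]' >/dev/null
python3 st.py
echo ccw
$P '[[[-0.0009,0.0006,0],[0,0,0],0.01],[[-0.0017,0.0012,0],[0,0,0],0.01]]' >/dev/null
python3 st.py
$P '[[[-0.0009,0.0006,0],[0,0,0],0.01],[[-0.0017,0.0012,0],[0,0,0],0.01]]' >/dev/null
python3 st.py
$P '[[[-0.0008,0.0006,0],[0,0,0],0.01],[[-0.0016,0.0013,0],[0,0,0],0.01]]' >/dev/null
python3 st.py
$P '[[[-0.0008,0.0006,0],[0,0,0],0.01],[[-0.0016,0.0013,0],[0,0,0],0.01]]' >/dev/null
python3 st.py
$P '[[[-0.0008,0.0007,0],[0,0,0],0.01],[[-0.0016,0.0014,0],[0,0,0],0.01]]' >/dev/null
python3 st.py
$P '[[[-0.0008,0.0007,0],[0,0,0],0.01],[[-0.0015,0.0014,0],[0,0,0],0.01]]' >/dev/null
python3 st.py
```

```text
## t17.45 ang 313.1 r 59.2 z 238.0  Ft 0.4 Fr -1.8
## t17.62 ang 310.9 r 59.2 z 238.0  Ft -1.6 Fr -2.4
## t17.78 ang 309.0 r 59.2 z 238.0  Ft 1.1 Fr -1.9
## t17.95 ang 307.0 r 59.3 z 238.0  Ft 0.6 Fr -3.4
## t18.12 ang 305.0 r 59.3 z 238.0  Ft 0.4 Fr -3.1
## t18.28 ang 303.0 r 59.3 z 238.0  Ft 1.1 Fr -2.7
## t18.53 ang 300.9 r 59.4 z 238.0  Ft 0.7 Fr -2.6
ccw
## t18.70 ang 302.8 r 59.3 z 238.0  Ft -1.3 Fr -1.9
## t18.87 ang 304.8 r 59.3 z 238.0  Ft -1.8 Fr -2.5
## t19.03 ang 306.8 r 59.2 z 238.0  Ft -1.2 Fr -2.6
## t19.20 ang 308.8 r 59.2 z 238.0  Ft -0.3 Fr -1.8
## t19.37 ang 310.6 r 59.2 z 238.0  Ft -4.6 Fr -1.2
## t19.53 ang 311.9 r 59.3 z 238.0  Ft -8.2 Fr -0.8
```

Drag comes on at 309.4° turning one way and about 336° turning the other. That is 26.6° apart, against 27° expected, so the middle is about 322.8°. I'm driving there.

```bash
P="python3 -m pendant"
$P '[[[-0.001,0.001,0],[0,0,0],0.01],[[-0.002,0.002,0],[0,0,0],0.01],[[-0.003,0.003,0],[0,0,0],0.01]]' >/dev/null
python3 st.py
$P '[[[-0.0009,0.001,0],[0,0,0],0.01],[[-0.0018,0.0021,0],[0,0,0],0.01],[[-0.0027,0.0032,0],[0,0,0],0.01]]' >/dev/null
python3 st.py
$P '[[[-0.0006,0.0008,0],[0,0,0],0.01],[[-0.0013,0.0017,0],[0,0,0],0.01],[[-0.0013,0.0017,0],[0,0,0],0.01],[[-0.0013,0.0017,0],[0,0,0],0.01]]' >/dev/null
python3 st.py
```

```text
## t19.78 ang 314.6 r 59.4 z 237.9  Ft -19.5 Fr -0.0
## t20.03 ang 318.6 r 59.4 z 238.0  Ft -11.9 Fr -0.4
## t20.37 ang 320.6 r 59.4 z 238.0  Ft -15.7 Fr -1.3
```

```bash
P="python3 -m pendant"
$P '[[[-0.0004,0.0006,0],[0,0,0],0.01],[[-0.0009,0.0012,0],[0,0,0],0.01],[[-0.0009,0.0012,0],[0,0,0],0.01],[[-0.0009,0.0012,0],[0,0,0],0.01]]' >/dev/null
python3 st.py
$P '[[[-0.0002,0.0003,0],[0,0,0],0.01],[[-0.0004,0.0006,0],[0,0,0],0.01],[[-0.0004,0.0006,0],[0,0,0],0.01],[[-0.0004,0.0006,0],[0,0,0],0.01]]' >/dev/null
python3 st.py
```

```text
## t20.70 ang 322.9 r 59.3 z 238.0  Ft -9.3 Fr -0.9
## t21.03 ang 323.2 r 59.3 z 238.0  Ft -12.8 Fr -0.3
```

```bash
P="python3 -m pendant"
$P '[[[0.0004,-0.0005,0],[0,0,0],0.01],[[0.0007,-0.001,0],[0,0,0],0.01],[[0.0007,-0.001,0],[0,0,0],0.01]]' >/dev/null
python3 st.py
$P '[[[0,0,0],[0,0,0],0.03],[[0,0,0],[0,0,0],0.04],[[0,0,0],[0,0,0],0.06],[[0,0,0],[0,0,0],0.06],[[0,0,0],[0,0,0],0.06],[[0,0,-0.02],[0,0,0],0.06],[[0,0,-0.06],[0,0,0],0.06],[[0,0,-0.1],[0,0,0],0.06]]'
python3 st.py
```

```text
## t21.28 ang 322.8 r 59.3 z 238.0  Ft -7.3 Fr -1.0
time: 21.95
tool_pos: [591.4, 30.0, 336.7]
tcp_rot: [3.141, -0.005, -3.141]
contact_force: [0.1, -0.2, -0.5]
grip_width: 59.9
## t21.95 ang 324.1 r 58.8 z 336.7  Ft -0.1 Fr 0.2
```

```bash
P="python3 -m pendant"
$P '[[[0.011,-0.038,0],[0,0,0],0.06],[[0.022,-0.076,0],[0,0,0],0.06],[[0.033,-0.114,0],[0,0,0],0.06],[[0.044,-0.152,0],[0,0,0],0.06],[[0.054,-0.19,0],[0,0,0],0.06],[[0.064,-0.229,0],[0,0,0],0.06],[[0.064,-0.229,0],[0,0,0],0.06],[[0.064,-0.229,0],[0,0,0],0.06]]'
python3 - <<'E'
from h import *
t=capture("top");s=capture("scene")
a=cv2.resize(t["color"][150:320,210:440],None,fx=2,fy=2,interpolation=2)
b=cv2.resize(s["color"][150:320,190:420],None,fx=2,fy=2,interpolation=2)
cv2.imwrite('pics/c3.png',np.vstack([a,b])[:,:,::-1][:600] if 0 else cv2.resize(np.hstack([a,b]),(800,296))[:,:,::-1])
h=hsv(t);k=cv2.inRange(h,(0,0,0),(180,255,45))
for q in blobs(k,(270,205,340,275)): print(q[0],q[1],onz(t,q[0],93))
print(get_obs()['tool_pos'])
E
```

```text
time: 22.62
tool_pos: [527.3, -201.0, 337.0]
tcp_rot: [3.141, -0.0, 3.138]
contact_force: [-0.1, 1.1, 0.6]
grip_width: 59.7
[318.13043478 220.56521739] [314 218   9   5  23] [583.14499503  26.93352173]
[331.25       265.02777778] [321 253  19  22  36] [482.40777584  -3.23227248]
[ 527.96063477 -198.55699904  336.99587532]
```

View pics/c3.png

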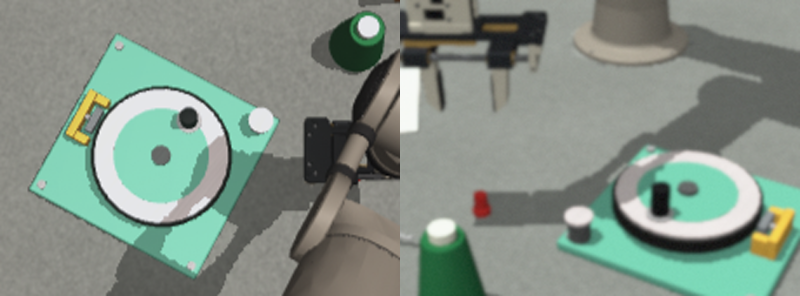

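The top view shows the knob at about px (318,218), so it stayed near the released angle. The scene view shows the fingers over the marker's side of the table. I lower onto the marker with the tips just above its foot.

```bash
P="python3 -m pendant"
$P '[[[0.0005,0,0.03],[0,0,0],0.06],[[0.001,0,0.065],[0,0,0],0.06],[[0.001,0,0.1],[0,0,0],0.06],[[0.001,0,0.13],[0,0,0],0.06],[[0.001,0,0.145],[0,0,0],0.06],[[0.001,0,0.148],[0,0,0],0.06],[[0.001,0,0.148],[0,0,0],0.06]]'
python3 - <<'E'
from h import *
print(get_obs()['tool_pos'])
s=capture("scene");a=cv2.resize(s["color"][200:300,180:300],None,fx=4,fy=4,interpolation=2)
cv2.imwrite('pics/c4.png',a[:,:,::-1])
t=capture("top");g=cv2.cvtColor(t["color"],cv2.COLOR_RGB2GRAY)
print(g[206:236,306:332:1].tolist().__str__() if 0 else '')
for th in(50,60,70):
    for q in blobs((g<th).astype(np.uint8),(306,206,332,230)): print(th,q[0],q[1],onz(t,q[0],93))
E
```

```text
time: 23.3
tool_pos: [527.2, -197.5, 188.3]
tcp_rot: [3.14, -0.002, -3.139]
contact_force: [0.0, 1.1, 1.0]
grip_width: 59.8
[ 527.20099396 -197.53320503  188.33562749]

50 [317.6779661 217.6779661] [314 213   9  11  59] [589.75146181  28.00501703]
60 [317.93181818 217.72727273] [313 213  10  11  88] [589.64134955  27.42883667]
70 [317.97802198 217.72527473] [313 213  11  11  91] [589.6464474   27.32414249]
```

View pics/c4.png

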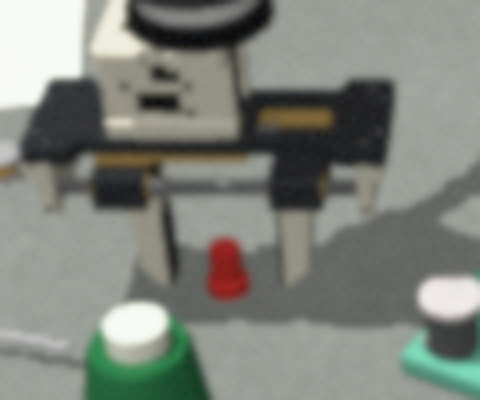

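The fingers straddle the marker, centred at crop px 230 against the marker's 228. I close on it, lift, and check the grip.

```bash
P="python3 -m pendant"
$P '[[[0,-0.001,0],[0,0,0],0.045],[[0,-0.001,0],[0,0,0],0.035],[[0,-0.001,0],[0,0,0],0.025],[[0,-0.001,0],[0,0,0],0.02],[[0,-0.001,0],[0,0,0],0.01],[[0,-0.001,0],[0,0,0],0.005],[[0,-0.001,0],[0,0,0],0.005],[[0,-0.001,0],[0,0,0],0.005],[[0,-0.001,0],[0,0,0],0.005]]'
$P '[[[0,0,-0.01],[0,0,0],0.005],[[0,0,-0.04],[0,0,0],0.005],[[0,0,-0.08],[0,0,0],0.005],[[0,0,-0.1],[0,0,0],0.005],[[0,0,-0.1],[0,0,0],0.005]]'
python3 - <<'E'
from h import *
o=get_obs();print(o['tool_pos'],o['grip_width'])
for n,bx in(("scene",(200,150,300,290)),("top",(390,220,440,270))):
    c=capture(n);h=hsv(c);rd=cv2.inRange(h,(0,150,70),(6,255,255))|cv2.inRange(h,(174,150,70),(180,255,255))
    for q in blobs(rd,bx,5): print(n,q[0],q[1],onz(c,q[0],115))
    if n=="scene": a=cv2.resize(c["color"][160:280,180:300],None,fx=4,fy=4,interpolation=2);cv2.imwrite('pics/c5.png',a[:,:,::-1])
E
```

```text
time: 24.15
tool_pos: [526.9, -200.1, 189.3]
tcp_rot: [3.141, 0.0, -3.141]
contact_force: [-0.4, 1.0, 1.6]
grip_width: 16.5
time: 24.57
tool_pos: [528.0, -200.7, 295.0]
tcp_rot: [-3.137, 0.009, -3.141]
contact_force: [1.7, -0.3, 0.5]
grip_width: 16.2
[ 528.01839774 -200.68987901  294.97068219] 16.173832441561334
scene [229.53465347 227.72277228] [226 221   9  15 101] [ 521.7866202  -206.26235631]
```

View pics/c5.png

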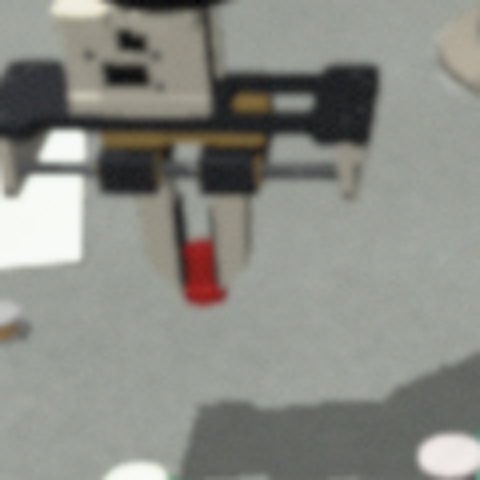

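Marker held upright (16.2 mm reading on an 18 mm grip). I carry it high over the wheel to the mark.

```bash
P="python3 -m pendant"
$P '[[[-0.002,0.015,-0.01],[0,0,0],0.005],[[-0.008,0.05,-0.015],[0,0,0],0.005],[[-0.014,0.088,-0.02],[0,0,0],0.005],[[-0.02,0.126,-0.02],[0,0,0],0.005],[[-0.026,0.164,-0.02],[0,0,0],0.005],[[-0.032,0.202,-0.02],[0,0,0],0.005],[[-0.038,0.24,-0.02],[0,0,0],0.005],[[-0.044,0.276,-0.02],[0,0,0],0.005],[[-0.05,0.308,-0.02],[0,0,0],0.005],[[-0.053,0.328,-0.02],[0,0,0],0.005]]'
$P '[[[0,0.004,0],[0,0,0],0.005],[[0,0.006,0],[0,0,0],0.005],[[0,0.006,0],[0,0,0],0.005],[[0,0.006,0],[0,0,0],0.005]]'
python3 -c "
from h import *
for i in range(4):
    capture('top'); o=get_obs();print(o['tool_pos'],o['tcp_rot'],o['grip_width'],o['contact_force'])"
```

```text
time: 25.5
tool_pos: [579.4, 131.1, 307.5]
tcp_rot: [3.141, -0.003, -3.139]
contact_force: [0.5, 0.2, -0.6]
grip_width: 17.1
time: 25.83
tool_pos: [579.7, 132.8, 308.6]
tcp_rot: [-3.141, -0.001, 3.141]
contact_force: [0.5, -1.0, -0.6]
grip_width: 16.4
[579.74004389 132.55667846 308.85103119] [-3.14125335e+00 -8.99819756e-04  3.14030808e+00] 16.657417977583837 [ 0.3722507   0.2170764  -0.48316417]
[579.7962355  132.56202845 309.01635371] [-3.14142246e+00 -6.02968885e-04  3.14006287e+00] 16.353177766675337 [-0.33748074 -0.27549622 -0.54474963]
[579.85155796 132.63967166 309.16096946] [-3.14149504e+00 -2.84303218e-04  3.14009196e+00] 16.68526814903795 [-0.13141171 -0.59957166  0.06968159]
[579.87314428 132.79209643 309.28901813] [-3.14156287e+00  2.16888213e-05  3.14026817e+00] 16.636863949062683 [ 0.56898153 -0.62771266 -0.33637692]
```

```bash
P="python3 -m pendant"
$P '[[[-0.0007,0.0005,0.025],[0,0,0],0.005],[[-0.0014,0.001,0.045],[0,0,0],0.005],[[-0.0014,0.001,0.055],[0,0,0],0.005],[[-0.0014,0.001,0.062],[0,0,0],0.005],[[-0.0014,0.001,0.062],[0,0,0],0.005],[[-0.0014,0.001,0.062],[0,0,0],0.005]]'
python3 - <<'E'
from h import *
c=capture('scene');o=get_obs();print(o['tool_pos'],o['contact_force'])
a=cv2.resize(c["color"][200:320,320:440],None,fx=5,fy=5,interpolation=2);cv2.imwrite('pics/c6.png',a[:,:,::-1])
h=hsv(c);rd=cv2.inRange(h,(0,150,70),(6,255,255))|cv2.inRange(h,(174,150,70),(180,255,255))
for q in blobs(rd,(320,200,440,320),5): print(q[0],q[1],onz(c,q[0],74))
R=cv2.projectPoints(np.array([[582.1,133,52],[582.1,133,59.]]),c["rvec"],c["tvec"],c["mtx"],None)[0];print(R)
E
```

```text
time: 26.53
tool_pos: [581.5, 134.7, 247.7]
tcp_rot: [3.142, 0.001, 3.142]
contact_force: [0.2, -0.3, -0.4]
grip_width: 16.6
[581.59581508 134.78072794 248.17777897] [-0.43423909  1.93874424  0.26366949]
[391.07692308 261.73076923] [386 255  10  15 104] [584.15270011 134.96477261]
[[[388.96577338 269.53202472]]

 [[389.29186855 266.88419159]]]
```

View pics/c6.png

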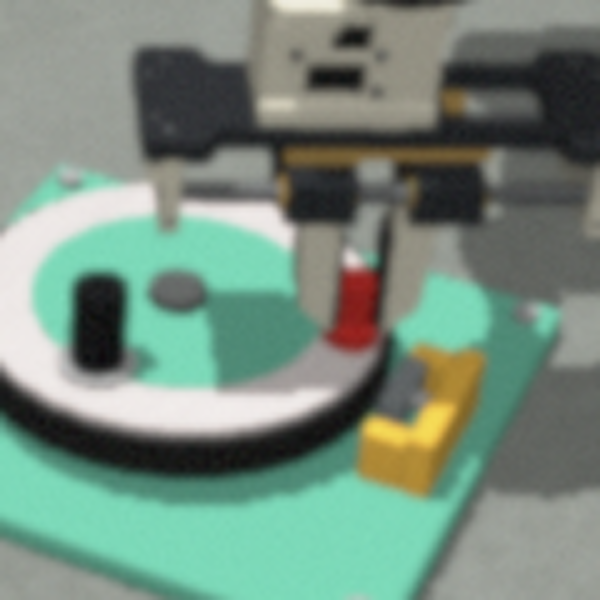

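The marker hangs over the band in front of the shoe, about 1–2 mm too far in +y. I correct that and lower gently, watching the force.

```bash
P="python3 -m pendant"
$P '[[[0,-0.0012,0.002],[0,0,0],0.005],[[0,-0.0012,0.004],[0,0,0],0.005],[[0,-0.0012,0.004],[0,0,0],0.005],[[0,-0.0012,0.004],[0,0,0],0.005]]' | egrep 'pos|force'
$P '[[[0,0,0.0005],[0,0,0],0.005],[[0,0,0.001],[0,0,0],0.005],[[0,0,0.001],[0,0,0],0.005]]' | egrep 'pos|force'
$P '[[[0,0,0.0005],[0,0,0],0.005],[[0,0,0.001],[0,0,0],0.005],[[0,0,0.001],[0,0,0],0.005]]' | egrep 'pos|force'
```

```text
tool_pos: [581.2, 133.7, 243.4]
contact_force: [-0.2, -1.0, -0.1]
tool_pos: [581.2, 133.7, 242.2]
contact_force: [0.8, 0.1, -0.6]
tool_pos: [581.3, 133.7, 241.3]
contact_force: [-0.1, 0.2, 0.1]
```

```bash
P="python3 -m pendant"
$P '[[[0,0,0.0003],[0,0,0],0.005],[[0,0,0.0007],[0,0,0],0.005],[[0,0,0.0007],[0,0,0],0.005]]' | egrep 'pos|force'
$P '[[[0,0,0.0003],[0,0,0],0.005],[[0,0,0.0006],[0,0,0],0.005],[[0,0,0.0006],[0,0,0],0.005]]' | egrep 'pos|force'
```

```text
tool_pos: [581.2, 133.7, 241.2]
contact_force: [-3.0, 0.2, 5.3]
tool_pos: [581.2, 133.7, 241.2]
contact_force: [-3.3, 0.3, 7.7]
```

It is down: upward force 5–8 N. I ease off, open and lift.

```bash
P="python3 -m pendant"
$P '[[[0,0,-0.0006],[0,0,0],0.005],[[0,0,-0.0006],[0,0,0],0.005],[[0,0,-0.0006],[0,0,0],0.02],[[0,0,-0.0006],[0,0,0],0.025],[[0,0,-0.0006],[0,0,0],0.03],[[0,0,-0.0006],[0,0,0],0.04],[[0,0,-0.0006],[0,0,0],0.045],[[0,0,-0.0006],[0,0,0],0.045],[[0,0,-0.0006],[0,0,0],0.045]]'
$P '[[[0,0,-0.01],[0,0,0],0.045],[[0,0,-0.03],[0,0,0],0.045],[[0,0,-0.06],[0,0,0],0.045],[[0,0,-0.1],[0,0,0],0.045],[[0.03,0,-0.12],[0,0,0],0.045],[[0.07,0,-0.12],[0,0,0],0.045],[[0.11,-0.02,-0.12],[0,0,0],0.045],[[0.15,-0.05,-0.12],[0,0,0],0.045],[[0.17,-0.08,-0.12],[0,0,0],0.045],[[0.17,-0.12,-0.12],[0,0,0],0.045]]'
$P '[[[0.01,-0.04,0],[0,0,0],0.045],[[0.01,-0.08,0],[0,0,0],0.045],[[0.01,-0.12,0],[0,0,0],0.045],[[0.01,-0.16,0],[0,0,0],0.045],[[0.01,-0.19,0],[0,0,0],0.045],[[0.01,-0.21,0],[0,0,0],0.045],[[0.01,-0.21,0],[0,0,0],0.045]]'
python3 - <<'E'
from h import *
im=[]
for n,bx,kb in(("top",(230,190,300,240),(306,206,332,230)),("scene",(360,230,420,300),None)):
    c=capture(n);h=hsv(c);rd=cv2.inRange(h,(0,150,70),(6,255,255))|cv2.inRange(h,(174,150,70),(180,255,255))
    for q in blobs(rd,bx,5): print(n,'marker',q[0],q[1],[onz(c,q[0],z).round(1).tolist() for z in(67,82)])
    w=cv2.inRange(h,(0,0,150),(180,40,255))
    B=blobs(w,(200,150,345,320) if n=='top' else (305,220,440,300),300)
    for b in B:
        m=max(cv2.findContours(b[2],0,1)[0],key=cv2.contourArea);e=cv2.fitEllipse(cv2.convexHull(m));print(n,'ring',e,onz(c,e[0],52))
    if kb:
        g=cv2.cvtColor(c["color"],cv2.COLOR_RGB2GRAY)
        for q in blobs((g<60).astype(np.uint8),kb): print('knob',q[0],onz(c,q[0],93))
    x,y=(235,180) if n=='top' else (320,210)
    im.append(cv2.resize(c["color"][y:y+100,x:x+100],None,fx=4,fy=4,interpolation=2))
cv2.imwrite('pics/c7.png',np.hstack(im)[:,:,::-1])
E
```

```text
time: 28.67
tool_pos: [581.2, 133.7, 240.4]
tcp_rot: [3.142, -0.0, -3.141]
contact_force: [1.0, 0.0, 0.5]
grip_width: 44.4
time: 29.5
tool_pos: [407.1, 17.0, 361.2]
tcp_rot: [3.141, -0.002, -3.138]
contact_force: [2.1, 0.0, -0.4]
grip_width: 45.1
time: 30.08
tool_pos: [401.4, -197.3, 361.3]
tcp_rot: [-3.139, 0.002, 3.138]
contact_force: [0.7, 0.1, 0.9]
grip_width: 45.1
top marker [272.52 223.48] [268 219  10  10  75] [[579.7, 132.7], [577.5, 131.2]]
top ring ((302.2464599609375, 239.07806396484375), (76.3126220703125, 76.85652160644531), 66.46564483642578) [545.51879834  64.28073469]
knob [317.98876404 217.74157303] [589.60922665  27.29953407]
scene marker [389.20618557 264.1443299 ] [385 257   9  14  97] [[583.2, 131.9], [603.2, 127.8]]
scene ring ((338.0393371582031, 224.99069213867188), (17.431196212768555, 36.57677459716797), 81.10271453857422) [405.81585928  32.18308638]
scene ring ((421.31866455078125, 258.9474182128906), (80.4411392211914, 214.3261260986328), 90.14153289794922) [543.4087466  208.77079238]
```

View pics/c7.png

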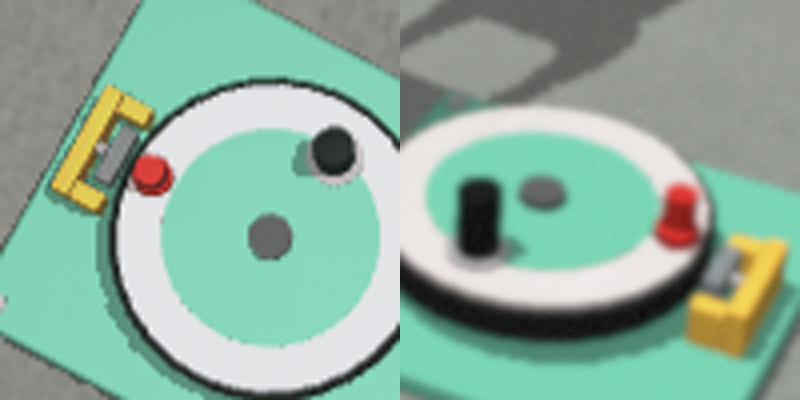

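The marker stands upright on the band in front of the shoe (top crop (152,174), shoe (120,152)). It is about 2 mm from the mark, which is within calibration. The knob has not moved since I released it, and the arm is clear.

```bash
python3 -c "
from plant import close_job,get_obs
print(get_obs()['time']);print(close_job())"
```

```text
30.1833
the job is handed in; nothing more can be done
None
```

The wheel is standing with its rubbing spot on the felt guard, and the red marker is upright on the outer band in front of the shoe. I handed the job in at 30.2 s of the 72 s allowed.

- **Finding the rub:** I gripped the knob and turned the wheel at about 10–30°/s. The drag came on at a knob angle of about 309.5° turning one way and about 336° turning the other. That is 26.5° apart, against the 27° expected. I left the knob at about 323°, the middle of the rub, still feeling 7–13 N of drag before I let go.
- **Marker:** I set it down with a light contact of about 8 N and let go. The last pictures show it standing upright.
- **Last checks:** The knob was in the same place before and after the marker was placed, so the wheel had not turned. The top camera puts the marker about 2 mm from the mark, which is about the camera calibration error, so I left it there.
- **Where measurements disagreed:**
  - The camera and the arm put the wheel's axis 2–3 mm apart in x.
  - The camera puts the resting knob at about 320° and the arm at about 323°. I trusted the arm, because the camera's knob outline is skewed by the visible side of the cylinder.
  - The gripper read 16.5 mm on the marker's 18 mm grip, but it held firmly and stayed upright.

I did not measure the other objects again at the end. The arm stayed clear of them, and the force readings showed no contact with anything else.

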